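# Read a platen gap with a taper gauge

### The arm

A 6-joint arm with a two-finger parallel gripper is mounted at the origin on a cart in front of the work surface, level with it; the furniture and walls round the work are solid. World frame = base frame: x ahead of the robot, y to its left, z up, the work surface at z = 0. Lengths are in mm, angles in rad, forces in N, time in s.
With the tool pointing down it reaches from about 300 to 775 mm from the base axis. Payload 14.6 kg.
Tool frame: the origin (TCP) lies on the centre line of the jaws, within the pads' length; the fingertips stand ahead of it and the grasp point (between the pads) is the TCP (manip.tip_reach is the z of the fingertips in the tool frame, in mm); z points along the fingers, y is the direction in which the jaws open and shut (so a half turn about z gives the same grasp; the last joint's range is limited). The gripper opens to 94 mm and grips with 3 to 60 N. Pads are 16 mm wide; open, the fingers measure 119 mm over their backs; the gripper's body (75 mm by 177 mm) begins 78 mm behind the grasp point.
Start: joints at [-1.172, 0.3, 1.521, -0, 1.321, -0.067], TCP at [247.017, -491.397, 185.146] pointing down, gripper open.
Joint ranges: [-3.03, 3.03], [-0.79, 2.21], [0.23, 2.52], [-1.04, 4.18], [0, 3.07], [-2.55, 2.55]. Speed limits (rad/s): [2.22, 2.22, 2.57, 3.14, 3.14, 3.14].

### API

Orientations are given as [roll, pitch, yaw] about the fixed x, y, z axes, in that order (R = Rz(yaw) Ry(pitch) Rx(roll)).
In Python, from cell import manip, camera, search_frame, masks_of, tip_of gives the robot as it stands.
- The arm moves only by the tool send_rows, never from a script. Its argument "plan" is a list of rows, each an object with "travel": the shift along the tool's x, y, z in mm, a list of three; "delta_rot": the turn, a rotation vector about the tool's x, y, z in degrees, a list of three; "fingers": the gripper's target within -1 to 1 (shut at 1, half-way at 0, fully open at -1). In form: [{"travel": [dx, dy, dz], "delta_rot": [wx, wy, wz], "fingers": fingers}, ...]. A call has 1 to 20 rows; each row shifts and turns the commanded pose from where the row before left it, along the tool's axes as they then stand; what a row does not reach is not made up. A row lasts 1/8 s, in which the tool goes at most 62.5 mm and 10.7 degrees, less where a joint would pass 70% of its speed; a pose out of reach is approached as far as the arm can. A call is refused whole if a number of a shift passes 62.5 or a number of a turn 10.7, either way. A call with a gripper value outside its range is refused whole. The fingers move at their own pace and stop on an object; "grip_force" is the grip in N (left out, the last holds). Time passes only in rows, so rows that do not move let the fingers close. It gives the time, the measured TCP pose, the force and the opening at its end, in the units of the state.
- manip.read_state(): the state, without advancing time (a new reading comes with each control period).
- camera(name): name is "scene" or "top" or "wrist"; returns a dict with "color" (400x640x3 uint8, red, green, blue), "z_map" (400x640 float32, mm along the optical axis (not along the pixel's ray), 0 where there is no reading), "fov_y" (degrees; the focal length in pixels is half the picture's height over the tangent of half this angle, whatever the lens; pixels are square), "cx", "cy" (the principal point, pixels), "world_from_camera" (4x4, takes a point from camera to world coordinates); the wrist camera has in their place "tool_from_camera" (4x4, takes a point from camera to tool coordinates, whose origin is the TCP and whose axes are the flange's). Camera axes: x right, y up, looking along -z (the intrinsics and any distortion apply to the point x, -y, -z); pixel columns grow to the right and rows downward; lengths in mm; the calibration is good to about 2 mm. A picture is of the moment at which its call begins: read the wrist's pose just before it.
- manip.sign_off(): hands the job in, once; it reports no verdict.
Trained networks look in the newest picture that a camera, given by its name, has taken for a name from the list of things; names that differ only in an ending like _2 or _b are one class to them, and where a whole thing is asked for, a point or a joint stands for the part that bears it (a point fixed in the world has none). Each returns a list of dicts, best first, with "confidence" (0 to 1); they miss things now and then, are a little off and sometimes report something else, mostly with a low value. They report only what shows in the picture. A call takes as long as a camera call.
- search_frame(name, camera): "at" ([x, y, z] in mm, in the coordinates of the camera as it stood for that picture, good to about 4 mm: the middle of the surface that is visible of it).
- masks_of(name, camera): "region" (400x640 bool, what is visible of it).
- tip_of(name, camera): "at" ([x, y, z] in mm, in the coordinates of the camera as it stood for that picture, good to about 4 mm: a listed point, or the origin of a listed thing).
The state is a dict: "clock": time; "joints": joint angles; "qd": joint speeds; "effort": joint torques, N m; "eef_pos": TCP position; "eef_rot": TCP orientation; "wrist_force": force on the tool from outside, world axes, zero at the start; "moment": the same for the moment, N m; "finger_gap": finger opening in mm.
Only numpy, scipy, OpenCV 4.12 (cv2) and the standard library are available. Lean on these libraries where they do the work, as an engineer would, in place of code of your own. Each camera call takes 0.05 s, during which the arm holds its last target. There are 200 camera calls.

### The job

Find the gap of the small platen press with the thin taper gauge (the one with the thinner blade): pick it up, lay it flat on the lower platen, and slide it thin end first, square and in the middle, under the front edge of the upper platen until it drags snugly between the two platens, without prising the sprung upper platen up by more than 2 mm. Finish with the gauge still gripped and held motionless at that depth, so that I can read the gap off its scale; leave the thick gauge, the filter discs, the brass weight and the spanner where they lie.

Things in the scene. Friction and masses are not known exactly. Their poses are not given: they have to be found in the camera images.
- press: small grey platen press, fixed; base 170 x 96 mm (x = -65 to +105 mm), column at the back, cross arm and collar over the platens, all under 117 mm high. Origin on the bench below the middle of the upper platen's front edge; x points level into the gap (away from the robot at yaw 0), z up. The upper platen is a steel plate from x = 0 to 60 mm, 60 mm wide, 10 mm thick, parallel to the lower
- lower_platen: bright steel plate on the press, x = -62 to +62 mm of the press, 66 mm wide (y); its flat top is 34 mm above the bench, and 62 mm of it lie open in front of the gap. Origin and axes as press
- mouth (a point): point on the top of the lower platen (34 mm above the bench) straight below the middle of the upper platen's front edge; axes as press. The gauge comes in here along +x
- upper_platen: upper platen on its sprung stem; origin at the middle of its front lower edge, axes as press. The gap (its height above the lower platen) is 5 to 8.5 mm at the start, as the head was clamped. Pushed up it lifts off its stop at about 3 N and then gives about 1 mm for every further 4 N
- thin_gauge: thin steel taper gauge, 0.12 kg, flat side down. Origin on its flat underside below the middle of its black grip; x along the blade to the thin end (nose), z up. Blade 20 mm wide, x = 13 to 100 mm; its top slopes from 11.7 mm thick at the grip to 3 mm at the nose (1 mm per 10 mm). Grip: upright block 30 mm along x, 14 mm thick along y, from 11.7 to 52 mm above the underside; take it across the 14 mm
- gauge_nose (a point): middle of the thin end of the thin gauge, on its flat underside, 100 mm from the gauge's origin; axes as the gauge
- gauge_grip (a point): middle of the thin gauge's grip, on its axis, 34 mm above the underside
- thick_gauge: thick taper gauge, not to be used (too thick for the gap): same form, but the blade is 26 mm wide, 11 mm thick at the nose and 19.7 mm at the grip; its grip rises to 60 mm. Origin and axes as for the thin gauge. The two gauges may lie in each other's place
- stone_a: porous filter disc, 62 mm across, 10 mm thick, lying loose; origin at the centre of its underside
- stone_b: second porous filter disc, 62 mm across, 10 mm thick, lying loose
- weight: small brass weight with a neck, 28 mm across, 34 mm high, standing loose
- spanner: open-ended spanner, 150 mm long, 6 mm thick, lying loose to the right of the press

How it is judged:
By the outcome, as a careful person would: the job done as asked, in the order asked, and still so for the second after the job is handed in, while the arm keeps its last pose, push and grip.
It also fails if it takes over 54 s, if anything falls off the work surface, if the arm or the gripper's body presses on something with over 40 N, if the wrist force passes 120 N, or if a joint passes its speed limit or range.

## Working session

There is one attempt and no reset: what is moved stays moved. The work goes in short steps, Python scripts to look and compute and a tool call to move; the robot and the scene stay as the last step left them, time stands still between calls to the robot, and variables do not carry over. Pictures are saved under pics/ and viewed, about 8 in all and at most 12, crops included, and the job is handed in when it is done.

Besides the shell and the picture viewer there is one more tool, called after "Call:" as name([rows], argument=value, ...), one row to a line, values as JSON. send_rows: Moves the arm, as the interface text tells. Its arguments: {"type":"object","properties":{"plan":{"type":"array"},"grip_force":{"type":"number"}},"required":["plan"]}

```bash
mkdir -p pics; cat > h.py <<'E'
import numpy as np, cv2
from cell import manip, camera, search_frame, masks_of, tip_of
from scipy.spatial.transform import Rotation as R
def T(st):
    M=np.eye(4); M[:3,:3]=R.from_euler('xyz',st['eef_rot']).as_matrix(); M[:3,3]=st['eef_pos']; return M
def shot(name,png=None):
    st=manip.read_state(); c=camera(name)
    c['W']=c['world_from_camera'] if 'world_from_camera' in c else T(st)@c['tool_from_camera']
    if png: cv2.imwrite('pics/'+png,c['color'][:,:,::-1])
    return c
def w(c,p): return (np.array(c['W'])@np.r_[p,1])[:3]
def cloud(c):
    f=200/np.tan(np.radians(c['fov_y'])/2); v,u=np.mgrid[:400,:640]; z=c['z_map']
    P=np.stack([(u-c['cx'])/f*z,-(v-c['cy'])/f*z,-z],-1)
    W=np.array(c['W']); return P@W[:3,:3].T+W[:3,3]
E
python3 - <<'E'
from h import *
print(manip.read_state(), manip.tip_reach)
for n in ('top','scene'):
    c=shot(n,n+'.png')
    print(n,{k:v for k,v in c.items() if k not in('color','z_map','W')})
    for o in ['mouth','gauge_nose','gauge_grip','thin_gauge','thick_gauge','upper_platen','press']:
        print(n,o,[(np.round(w(c,d['at']),1),round(d['confidence'],2)) for d in tip_of(o,n)][:3])
E
```

```text
{'clock': 0.0, 'joints': array([-1.17163650e+00,  3.00509584e-01,  1.52158822e+00, -2.07541879e-05,
        1.32070170e+00, -6.66096744e-02]), 'qd': array([-4.12579232e-04, -6.11031842e-05,  4.24811415e-04, -1.08427635e-03,
        1.65158166e-03, -2.26605076e-03]), 'effort': array([-4.39662963e-04, -5.31802726e+01, -3.52736056e+01,  7.08753197e-02,
        2.43863388e-02, -8.89891680e-05]), 'eef_pos': array([ 246.88436879, -491.14853829,  184.56221764]), 'eef_rot': array([-3.14038713e+00, -6.02711850e-05,  4.65774615e-01]), 'wrist_force': array([ 0.82867266, -0.61170841,  0.20063151]), 'moment': array([ 0.01306591,  0.00477026, -0.00092611]), 'finger_gap': 93.71085919847201} 19.0
top {'fov_y': 54.13705084525298, 'cx': 315.2708840611562, 'cy': 198.75665305130897, 'world_from_camera': array([[ 1.68493371e-02,  9.85968798e-01, -1.66077178e-01,
         3.83248490e+02],
       [-9.99813528e-01,  1.50472395e-02, -1.21033277e-02,
        -8.87026523e+01],
       [-9.43450041e-03,  1.66250142e-01,  9.86038478e-01,
         1.00669223e+03],
       [ 0.00000000e+00,  0.00000000e+00,  0.00000
[... 804 characters left out ...]
      [ 1.39426002e-02,  7.89135556e-01,  6.14060809e-01,
         8.86426392e+02],
       [ 0.00000000e+00,  0.00000000e+00,  0.00000000e+00,
         1.00000000e+00]])}
scene mouth [(array([595.1,  15.7,  33.9]), 0.72)]
scene gauge_nose [(array([ 556.9, -323.2,   -0.7]), 0.73)]
scene gauge_grip [(array([ 460.6, -347.1,   35.3]), 0.58)]
scene thin_gauge [(array([ 458.3, -347.9,   -3.2]), 0.77), (array([ 663.8, -143.2,    1.4]), 0.39)]
scene thick_gauge [(array([ 494.7, -192.1,   -1.6]), 0.6), (array([ 460.8, -348.7,   -5.1]), 0.47)]
scene upper_platen [(array([596.8,  17.5,  43. ]), 0.73), (array([599.5,  16.5,  -1.2]), 0.37)]
scene press [(array([ 5.944e+02,  1.820e+01, -3.000e-01]), 0.7)]
```

View pics/top.png

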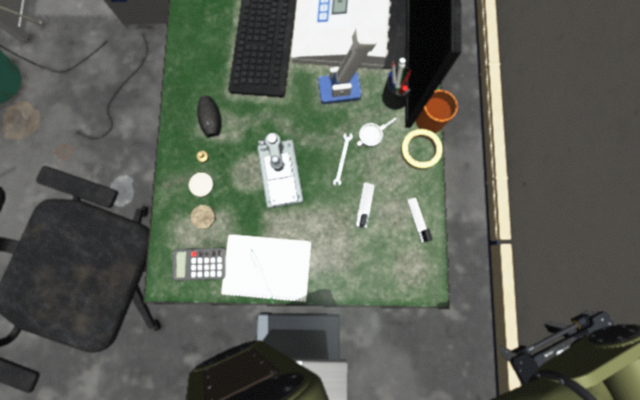

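```bash
python3 - <<'E'
from h import *
c=shot('top'); P=cloud(c)
def rect(Q,l):
    r=cv2.minAreaRect(Q[:,:2].astype(np.float32)); print(l,len(Q),np.round(r[0],1),np.round(r[1],1),round(r[2],2))
for n in ['thin_gauge','thick_gauge']:
    for m in masks_of(n,'top')[:2]:
        Q=P[m['region']]; print(n,m['confidence'],Q.mean(0).round(1),'zmax',np.percentile(Q[:,2],[5,50,95,99]).round(1))
        g=Q[Q[:,2]>40]
        if len(g)>5: rect(g,'grip')
        b=Q[(Q[:,2]<25)]
        if len(b)>5:
            rect(b,'blade'); d=b[:,:2]-b[:,:2].mean(0); print('pca yaw',np.degrees(np.arctan2(*np.linalg.svd(d,full_matrices=False)[2][0][::-1])))
# press: lower platen open, base, top surfaces
q=P[(abs(P[...,2]-34)<4)&(abs(P[...,0]-600)<120)&(abs(P[...,1]-13)<80)]; rect(q,'z34')
q=P[(P[...,2]>42)&(P[...,2]<60)&(abs(P[...,0]-620)<120)&(abs(P[...,1]-13)<80)]; rect(q,'upper'); print(np.median(q[:,2]))
q=P[(P[...,2]>6)&(P[...,2]<125)&(abs(P[...,0]-620)<150)&(abs(P[...,1]-13)<80)]; rect(q,'all');print(q[:,2].max())
E
```

```text
thin_gauge 0.83 [ 497.3 -340.4   20.4] zmax [ 1.2  8.1 52.7 54.9]
grip 84 [ 428.4 -222.9] [ 29.2 282.3] 14.1
blade 344 [ 503.4 -342.4] [114.7  32.4] 20.99
pca yaw -167.82034051179667
thick_gauge 0.91 [ 533.5 -201.4   29.1] zmax [ 9.5 16.2 60.3 62.8]
grip 83 [ 441.9 -151.2] [ 21.4 170. ] 50.35
blade 366 [ 537.2 -203.9] [ 26.  114.6] 78.81
pca yaw 166.59587788230337
z34 682 [597.2  13. ] [123.2  66. ] 10.97
upper 393 [627.2  18.8] [60.2 59.9] 11.36
50.95291133572778
all 2511 [619.5   5.6] [145.1 300.3] 88.75
122.63343179120568
```

The top view shows the press at about (280,170), the thick gauge at (366,205), and the thin gauge with the black grip end at (425,235), nose up-left. I'm moving above the thin gauge for a close look.

Call:
send_rows([
  {"travel": [40, -6.5, 0], "delta_rot": [0, 0, 0], "fingers": -0.2},
  {"travel": [40, -6.5, 0], "delta_rot": [0, 0, 0], "fingers": -0.2},
  {"travel": [40, -6.5, 0], "delta_rot": [0, 0, 0], "fingers": -0.2},
  {"travel": [40, -6.5, 0], "delta_rot": [0, 0, 0], "fingers": -0.2},
  {"travel": [40, -6.5, 0], "delta_rot": [0, 0, 0], "fingers": -0.2},
  {"travel": [36, -6.5, 0], "delta_rot": [0, 0, 0], "fingers": -0.2},
  {"travel": [0, 0, 0], "delta_rot": [0, 0, 5.3], "fingers": -0.2},
  {"travel": [0, 0, 0], "delta_rot": [0, 0, 5.3], "fingers": -0.2},
  {"travel": [0, 0, 0], "delta_rot": [0, 0, 0], "fingers": -0.2},
  {"travel": [0, 0, 0], "delta_rot": [0, 0, 0], "fingers": -0.2},
])

```text
clock: 2.2
eef_pos: [440.3, -350.6, 185.2]
eef_rot: [3.142, 0.0, 0.283]
wrist_force: [-0.2, -0.2, 0.1]
finger_gap: 56.2
```

```bash
cat > g.py <<'E'
from h import *
c=shot('wrist','w1.png'); P=cloud(c)
for o in ['gauge_nose','gauge_grip','thin_gauge']:
    print(o,[(np.round(w(c,d['at']),1),round(d['confidence'],2)) for d in tip_of(o,'wrist')][:2])
st=manip.read_state(); print(st['eef_pos'],st['eef_rot'],st['finger_gap'])
for m in masks_of('thin_gauge','wrist')[:1]:
    mk=cv2.erode(m['region'].astype(np.uint8),np.ones((3,3)))>0
    Q=P[mk&(c['z_map']>0)]; print(m['confidence'],len(Q),np.percentile(Q[:,2],[1,5,50,95,99]).round(1))
    for l,g in (('grip',Q[(Q[:,2]>45)]),('blade',Q[(Q[:,2]<14)&(Q[:,2]>1)])):
        if len(g)>20:
            r=cv2.minAreaRect(g[:,:2].astype(np.float32)); print(l,np.round(r[0],1),np.round(r[1],1),round(r[2],2),g.mean(0).round(1))
            d=g[:,:2]-g[:,:2].mean(0); print('pca',np.degrees(np.arctan2(*np.linalg.svd(d,full_matrices=False)[2][0][::-1])))
E
python3 g.py
```

```text
gauge_nose [(array([ 555.7, -322.4,    3.5]), 0.61)]
gauge_grip [(array([ 460.6, -349.1,   37.1]), 0.86)]
thin_gauge [(array([ 457.6, -351.3,    1. ]), 0.94)]
[ 440.29293769 -350.62258077  185.16195725] [-3.14158993e+00 -5.99144744e-06  2.81405445e-01] 56.608654837989654
0.55 1915 [ 2.6  3.5  8.9 52.5 53.3]
grip [ 460.4 -352.1] [28.4 13.7] 16.52 [ 461.2 -352.2   51.8]
pca -163.8784692446405
blade [ 500.5 -341.9] [112.8  18.8] 15.89 [ 512.3 -338.     7.5]
pca -165.0707156129115
```

View pics/w1.png

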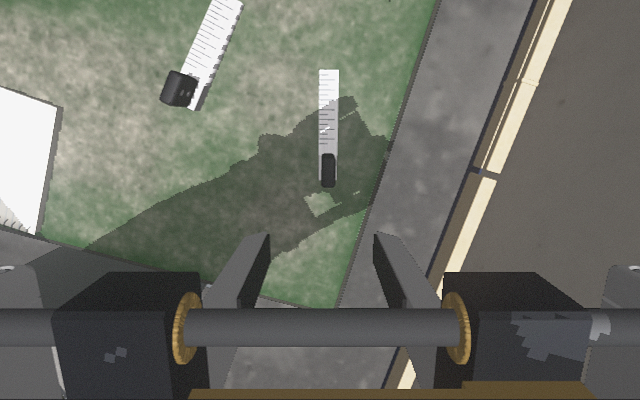

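The wrist view shows the thin gauge with its grip at (328,170) and nose at (328,70), and the thick gauge at upper left. The measured blade width of about 19 mm and the 53 mm grip height both match the thin gauge. I'll descend and grasp it.

Call:
send_rows([
  {"travel": [19, 7, 0], "delta_rot": [0, 0, 0], "fingers": -0.2},
  {"travel": [0, 0, 30], "delta_rot": [0, 0, 0], "fingers": -0.2},
  {"travel": [0, 0, 30], "delta_rot": [0, 0, 0], "fingers": -0.2},
  {"travel": [0, 0, 30], "delta_rot": [0, 0, 0], "fingers": -0.2},
  {"travel": [0, 0, 25], "delta_rot": [0, 0, 0], "fingers": -0.2},
  {"travel": [0, 0, 20], "delta_rot": [0, 0, 0], "fingers": -0.2},
  {"travel": [0, 0, 15], "delta_rot": [0, 0, 0], "fingers": -0.2},
  {"travel": [0, 0, 0], "delta_rot": [0, 0, 0], "fingers": -0.2},
  {"travel": [0, 0, 0], "delta_rot": [0, 0, 0], "fingers": 0.4},
  {"travel": [0, 0, 0], "delta_rot": [0, 0, 0], "fingers": 0.7},
  {"travel": [0, 0, 0], "delta_rot": [0, 0, 0], "fingers": 1},
  {"travel": [0, 0, 0], "delta_rot": [0, 0, 0], "fingers": 1},
  {"travel": [0, 0, 0], "delta_rot": [0, 0, 0], "fingers": 1},
  {"travel": [0, 0, 0], "delta_rot": [0, 0, 0], "fingers": 1},
], grip_force=35)

```text
clock: 4.2
eef_pos: [460.6, -352.0, 35.2]
eef_rot: [3.142, -0.0, 0.281]
wrist_force: [-0.2, -1.3, 0.0]
finger_gap: 1.4
```

```bash
python3 - <<'E'
from h import *
print(manip.read_state()['finger_gap'])
a=shot('wrist')['color']; c=shot('top'); b=cv2.resize(c['color'][150:270,330:490],(640,480),interpolation=cv2.INTER_CUBIC)
s=cv2.resize(shot('scene')['color'][:,:],(640,400))
cv2.imwrite('pics/m1.png',np.vstack([a,cv2.resize(b,(640,200))] )[:,:,::-1]); cv2.imwrite('pics/s1.png',s[:,:,::-1])
for o in ['gauge_nose','gauge_grip']:
  for n in ('top','scene'): 
    cc=c if n=='top' else None
    if cc is not None: print(o,n,[(np.round(w(cc,d['at']),1),round(d['confidence'],2)) for d in tip_of(o,n)][:2])
E
```

```text
1.44181752269802
gauge_nose top [(array([ 550.8, -324.9,   -0.8]), 0.65)]
gauge_grip top [(array([661. , 224.6,   2.4]), 0.55)]
```

View pics/m1.png

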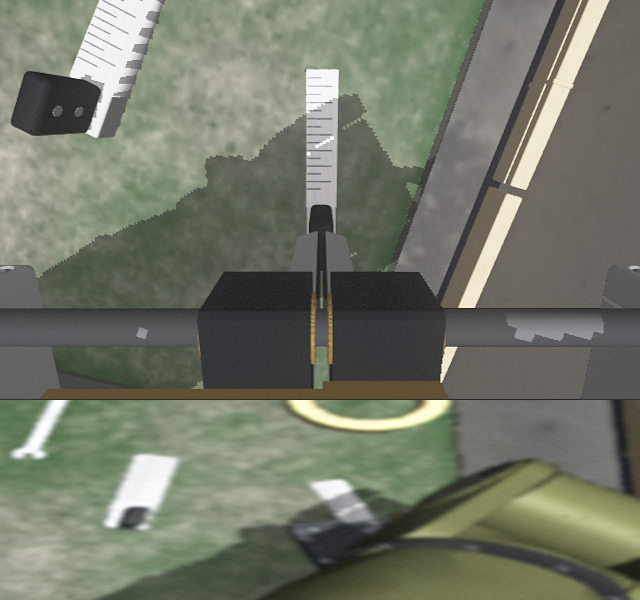

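View pics/s1.png

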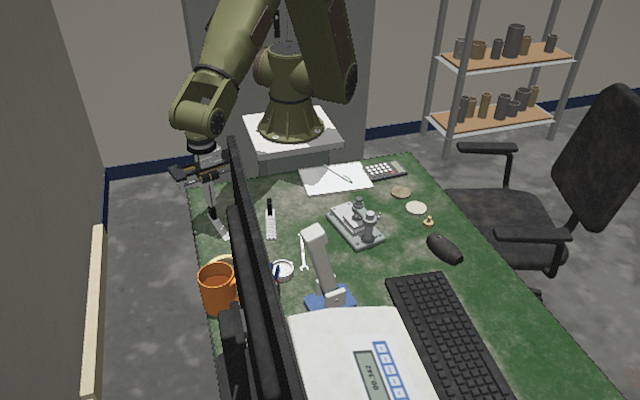

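```bash
python3 - <<'E'
from h import *
c=shot('wrist'); P=cloud(c); print(np.array(c['tool_from_camera']).round(2), manip.read_state()['eef_pos'])
Ti=np.linalg.inv(T(manip.read_state()))
for v,u in [(75,322),(120,322),(180,322),(205,321),(212,321),(218,321),(228,321),(240,310),(240,335),(240,321),(260,305),(260,340),(260,321),(300,321),(330,321),(380,321)]:
    p=P[v,u]; print((v,u),p.round(1),'tool',(Ti@np.r_[p,1])[:3].round(1))
E
```

```text
[[   0.      0.97    0.24   69.44]
 [   1.     -0.     -0.      0.21]
 [  -0.      0.24   -0.97 -199.45]
 [   0.      0.      0.      1.  ]] [ 460.53685752 -352.01458237   35.11296801]
(75, 322) [ 552.6 -326.3    3.4] tool [95.6  0.8 31.7]
(120, 322) [ 526.2 -333.9    6.3] tool [68.1  0.8 28.8]
(180, 322) [ 489.6 -344.5   10.6] tool [30.   0.9 24.5]
(205, 321) [ 474.4 -348.2   15.4] tool [14.4  0.2 19.7]
(212, 321) [ 474.  -348.4   31.3] tool [14.   0.2  3.8]
(218, 321) [ 474.1 -348.3   44.5] tool [14.   0.2 -9.4]
(228, 321) [ 470.6 -349.3   51.9] tool [ 10.4   0.2 -16.8]
(240, 310) [ 468.5 -344.2   69.6] tool [  9.8  -5.3 -34.5]
(240, 335) [ 471.9 -356.3   69.1] tool [  9.7   7.3 -34. ]
(240, 321) [ 468.7 -349.9   65.6] tool [  8.4   0.2 -30.5]
(260, 305) [ 467.9 -342.9   94.4] tool [  9.6  -6.7 -59.3]
(260, 340) [ 472.2 -357.4   94.6] tool [  9.7   8.5 -59.5]
(260, 321) [ 466.7 -350.5   86.7] tool [  6.3   0.2 -51.6]
(300, 321) [ 401.4 -369.4    2. ] tool [-61.6   0.3  33.1]
(330, 321) [ 485.9 -345.   170.3] tool [  26.3    0.2 -135.2]
(380, 321) [ 334.  -388.9    1.5] tool [-131.8    0.3   33.6]
```

Call:
send_rows([
  {"travel": [0, 0, -5], "delta_rot": [0, 0, 0], "fingers": 1},
  {"travel": [0, 0, -10], "delta_rot": [0, 0, 0], "fingers": 1},
  {"travel": [0, 0, -10], "delta_rot": [0, 0, 0], "fingers": 1},
  {"travel": [0, 0, 0], "delta_rot": [0, 0, 0], "fingers": 1},
])

```text
clock: 5.0
eef_pos: [461.0, -352.4, 61.4]
eef_rot: [3.14, -0.001, 0.281]
wrist_force: [-0.4, -0.8, -0.1]
finger_gap: 0.3
```

```bash
python3 - <<'E'
from h import *
c=shot('wrist','w2.png'); P=cloud(c); st=manip.read_state(); print(st['eef_pos'],st['finger_gap'],st['wrist_force'],st['moment'])
Ti=np.linalg.inv(T(st))
for v in range(40,245,20):
    p=P[v,321]; print(v,p.round(1),'tool',(Ti@np.r_[p,1])[:3].round(1))
E
```

```text
[ 460.71695263 -352.15281163   60.66442768] 0.5126516065118308 [-0.69263499  0.62330492 -0.06176402] [-0.02961001  0.06781769  0.01625206]
40 [ 578.  -318.9    1.8] tool [121.8   0.5  59. ]
60 [ 565.6 -322.5    1.5] tool [109.    0.5  59.2]
80 [ 552.7 -326.2    3.4] tool [95.5  0.5 57.3]
100 [ 539.7 -330.     5.2] tool [82.   0.5 55.5]
120 [ 526.5 -333.8    5. ] tool [68.2  0.5 55.7]
140 [ 513.  -337.7    6.9] tool [54.2  0.5 53.8]
160 [ 499.3 -341.6    8.5] tool [40.   0.5 52.1]
180 [ 485.5 -345.6   10.7] tool [25.6  0.6 50. ]
200 [ 474.3 -348.8   24.7] tool [13.9  0.6 36. ]
220 [ 468.  -350.6   51.7] tool [7.4 0.5 9. ]
240 [ 468.9 -350.3   91.4] tool [  8.4   0.5 -30.7]
```

View pics/w2.png

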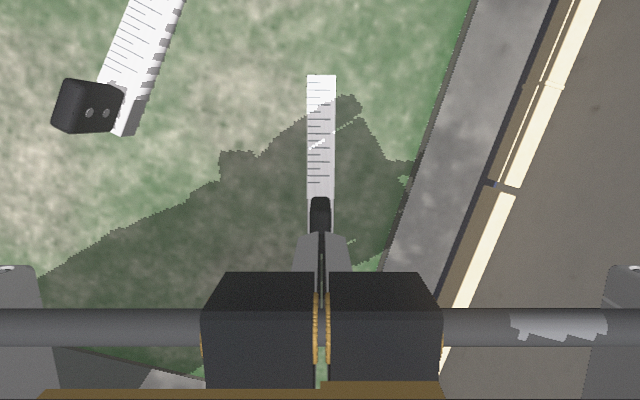

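```bash
python3 - <<'E'
from h import *
c=shot('wrist'); P=cloud(c); st=manip.read_state(); Ti=np.linalg.inv(T(st))
Q=P@Ti[:3,:3].T+Ti[:3,3]
for v in range(226,275,4): print(v,[Q[v,u].round(0).astype(int).tolist() for u in (300,308,314,321,328,335,345)])
f=200/np.tan(np.radians(c['fov_y'])/2); Ci=np.linalg.inv(c['tool_from_camera'])
for p in [(8,0,19),(8,0,0),(-8,0,19),(8,0,-34)]:
    q=Ci@np.r_[p,1]; print(p,c['cx']+f*q[0]/-q[2],c['cy']-f*q[1]/-q[2])
print(c['fov_y'],c['cx'],c['cy'],[k for k in dir(manip) if k[0]!='_'])
E
```

```text
226 [[-12, -16, 58], [-9, -9, 49], [4, -4, 8], [4, 0, 8], [4, 5, 7], [-12, 11, 58], [-12, 19, 58]]
230 [[-15, -16, 58], [-12, -9, 48], [1, -4, 8], [1, 0, 8], [1, 5, 8], [-15, 11, 58], [-16, 19, 59]]
234 [[-19, -16, 59], [10, -6, -26], [10, -3, -26], [9, 0, -22], [10, 4, -25], [10, 8, -26], [-19, 19, 59]]
238 [[10, -10, -32], [10, -6, -32], [10, -3, -32], [9, 0, -28], [10, 4, -32], [10, 8, -31], [10, 13, -32]]
242 [[10, -10, -38], [10, -6, -38], [10, -3, -38], [8, 0, -33], [10, 4, -38], [10, 7, -38], [10, 12, -37]]
246 [[10, -10, -44], [10, -6, -44], [10, -3, -44], [9, 0, -40], [10, 4, -43], [10, 7, -43], [10, 12, -43]]
250 [[10, -9, -49], [10, -6, -48], [10, -3, -48], [9, 0, -45], [10, 4, -49], [10, 7, -48], [10, 12, -48]]
254 [[10, -9, -54], [10, -5, -53], [10, -3, -54], [9, 0, -50], [10, 4, -53], [10, 7, -54], [10, 11, -54]]
258 [[10, -9, -58], [10, -5, -58], [10, -3, -57], [7, 0, -52], [10, 3, -58], [9, 7, -57], [10, 11, -58]]
262 [[10, -9, -62], [11, -5, -64], [10, -3, -62], [6, 0, -52], [10, 3, -62], [10, 6, -62], [10, 11, -62]]
266 [[10, -8, -66], [10, -5, -67], [10, -3, -67], [4, 0, -52], [10, 3, -67], [10, 6, -66], [10, 10, -67]]
270 [[9, -8, -69], [10, -5, -70], [10, -2, -70], [2, 0, -54], [10, 3, -70], [10, 6, -70], [10, 10, -71]]
274 [[34, -5, -125], [33, -3, -124], [34, -1, -125], [0, 0, -54], [10, 3, -73], [34, 4, -125], [34, 6, -124]]
(8, 0, 19) 320.6429282555931 214.72402406001373
(8, 0, 0) 320.60771670303683 223.2962591295504
(-8, 0, 19) 320.63003676104057 237.91214063619884
(8, 0, -34) 320.52621190716707 243.13856140731374
59.913962467175146 321.14738084786734 203.33176147100983 ['Unreachable', 'read_state', 'sign_off', 'tip_reach']
```

The fingertips actually end at about z = −24 in the tool frame, not +19. The reported TCP lies roughly 44 mm beyond the real grasp point, so the fingers closed above the grip without touching it. I'll allow for that and grasp again.

Call:
send_rows([
  {"travel": [-1, 0.5, 0], "delta_rot": [0, 0, 0], "fingers": -0.2},
  {"travel": [0, 0, 0], "delta_rot": [0, 0, 0], "fingers": -0.2},
  {"travel": [0, 0, 0], "delta_rot": [0, 0, 0], "fingers": -0.2},
  {"travel": [0, 0, 0], "delta_rot": [0, 0, 0], "fingers": -0.2},
  {"travel": [0, 0, 18], "delta_rot": [0, 0, 0], "fingers": -0.2},
  {"travel": [0, 0, 18], "delta_rot": [0, 0, 0], "fingers": -0.2},
  {"travel": [0, 0, 18], "delta_rot": [0, 0, 0], "fingers": -0.2},
  {"travel": [0, 0, 12], "delta_rot": [0, 0, 0], "fingers": -0.2},
  {"travel": [0, 0, 0], "delta_rot": [0, 0, 0], "fingers": -0.2},
  {"travel": [0, 0, 0], "delta_rot": [0, 0, 0], "fingers": 0.4},
  {"travel": [0, 0, 0], "delta_rot": [0, 0, 0], "fingers": 0.7},
  {"travel": [0, 0, 0], "delta_rot": [0, 0, 0], "fingers": 1},
  {"travel": [0, 0, 0], "delta_rot": [0, 0, 0], "fingers": 1},
  {"travel": [0, 0, 0], "delta_rot": [0, 0, 0], "fingers": 1},
], grip_force=35)

```text
clock: 6.85
eef_pos: [459.8, -352.8, -5.7]
eef_rot: [3.141, -0.0, 0.281]
wrist_force: [-0.3, 1.0, 0.3]
finger_gap: 13.7
```

Gripped: the opening is 13.7 mm. Next I'll lift it and carry it to in front of the press.

Call:
send_rows([
  {"travel": [0, 0, -6], "delta_rot": [0, 0, 0], "fingers": 1},
  {"travel": [0, 0, -15], "delta_rot": [0, 0, 0], "fingers": 1},
  {"travel": [0, 0, -20], "delta_rot": [0, 0, 0], "fingers": 1},
  {"travel": [0, 0, -20], "delta_rot": [0, 0, 0], "fingers": 1},
  {"travel": [0, 0, -20], "delta_rot": [0, 0, 0], "fingers": 1},
  {"travel": [0, 0, -15], "delta_rot": [0, 0, 0], "fingers": 1},
  {"travel": [0, 0, -10], "delta_rot": [0, 0, 0], "fingers": 1},
  {"travel": [5, -15, 0], "delta_rot": [0, 0, 0], "fingers": 1},
  {"travel": [10, -30, 0], "delta_rot": [0, 0, 0], "fingers": 1},
  {"travel": [13, -40, 0], "delta_rot": [0, 0, 0], "fingers": 1},
  {"travel": [13, -40, 0], "delta_rot": [0, 0, 0], "fingers": 1},
  {"travel": [13, -40, 0], "delta_rot": [0, 0, 0], "fingers": 1},
  {"travel": [13, -40, 0], "delta_rot": [0, 0, 0], "fingers": 1},
  {"travel": [13, -40, 0], "delta_rot": [0, 0, 0], "fingers": 1},
  {"travel": [10, -35, 0], "delta_rot": [0, 0, 0], "fingers": 1},
  {"travel": [8, -27, 0], "delta_rot": [0, 0, 0], "fingers": 1},
  {"travel": [4, -17, 0], "delta_rot": [0, 0, 2.5], "fingers": 1},
  {"travel": [0, 0, 0], "delta_rot": [0, 0, 2.5], "fingers": 1},
  {"travel": [0, 0, 0], "delta_rot": [0, 0, 0], "fingers": 1},
  {"travel": [0, 0, 0], "delta_rot": [0, 0, 0], "fingers": 1},
])

```text
clock: 9.35
eef_pos: [467.6, -13.0, 99.8]
eef_rot: [-3.141, 0.001, 0.194]
wrist_force: [0.4, 0.5, -1.5]
finger_gap: 13.8
```

```bash
cat > m.py <<'E'
from h import *
import sys
c=shot('wrist',sys.argv[1]); P=cloud(c); st=manip.read_state(); M=T(st); Ti=np.linalg.inv(M)
Q=P@Ti[:3,:3].T+Ti[:3,3]
print(st['clock'],st['eef_pos'].round(1),st['eef_rot'].round(4),st['finger_gap'],st['wrist_force'].round(1))
for o in ['mouth','gauge_nose','upper_platen']:
    print(o,[(np.round(w(c,d['at']),1),round(d['confidence'],2)) for d in tip_of(o,'wrist')][:1])
def fit(q,l,mask=None):
    r=cv2.minAreaRect(q[:,:2].astype(np.float32)); print(l,len(q),'c',np.round(r[0],2),np.round(r[1],1),'ang',round(r[2],2),'z',np.median(q[:,2]).round(2))
ms=masks_of('thin_gauge','wrist')
if ms:
    k=cv2.erode(ms[0]['region'].astype(np.uint8),np.ones((3,3)))>0; q=Q[k&(c['z_map']>0)]
    q=q[(q[:,0]>16)&(abs(q[:,1])<25)&(q[:,2]<30)]  # blade, tool coords
    fit(q,'blade(tool)')
    A=np.c_[q[:,0],q[:,1],np.ones(len(q))]; s=np.linalg.lstsq(A,q[:,2],rcond=None)[0]; print(' z=ax+by+c',s.round(4),'x range',np.percentile(q[:,0],[.2,99.8]).round(1))
box=(abs(P[...,0]-610)<110)&(abs(P[...,1]-15)<75)
gm=cv2.dilate(ms[0]['region'].astype(np.uint8),np.ones((5,5)))>0 if ms else np.zeros_like(box)
for l,a,b in (('lower',30,38),('upper',47,56)):
    k=box&(P[...,2]>a)&(P[...,2]<b)&~gm; n,lab,stt,_=cv2.connectedComponentsWithStats(k.astype(np.uint8))
    if n>1: fit(P[lab==1+stt[1:,4].argmax()],l+'(world)')
E
python3 m.py w3.png
```

```text
9.4 [467.7 -13.1  99.9] [-3.1414e+00  3.0000e-04  1.9420e-01] 13.698411283238194 [ 0.3  0.4 -1.5]
mouth [(array([598.9,  15.4,  36.5]), 0.74)]
gauge_nose [(array([561.4,   8.4, 106.6]), 0.79)]
upper_platen [(array([596.5,  16.1,  36.9]), 0.67)]
blade(tool) 5743 c [57.82  0.35] [19.7 83.6] ang 89.39 z -12.64
 z=ax+by+c [ 1.00700e-01  1.70000e-03 -1.86763e+01] x range [16.2 99.2]
lower(world) 5970 c [574.54   9.94] [78.3 66.3] ang 10.84 z 33.92
upper(world) 1916 c [602.35  15.46] [12.1 60.2] ang 11.33 z 50.87
```

View pics/w3.png

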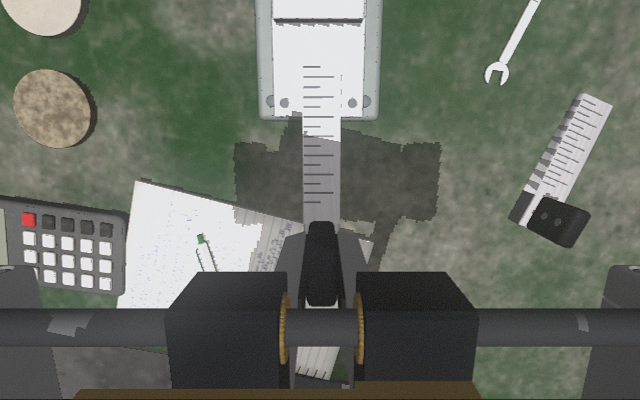

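The wrist view shows the gauge gripped straight and level, with its nose at (321,67). The upper platen's front edge is at row 20, columns 273–365. The press yaw is about 11.1°, the gauge yaw about 11.7°, and the gap about 7 mm. I'll align and lower it.

Call:
send_rows([
  {"travel": [5, -1.5, 0], "delta_rot": [0, 0, 0.5], "fingers": 1},
  {"travel": [5, -1.5, 0], "delta_rot": [0, 0, 0], "fingers": 1},
  {"travel": [0, 0, 8], "delta_rot": [0, 0, 0], "fingers": 1},
  {"travel": [0, 0, 15], "delta_rot": [0, 0, 0], "fingers": 1},
  {"travel": [0, 0, 15], "delta_rot": [0, 0, 0], "fingers": 1},
  {"travel": [0, 0, 12], "delta_rot": [0, 0, 0], "fingers": 1},
  {"travel": [0, 0, 8], "delta_rot": [0, 0, 0], "fingers": 1},
  {"travel": [0, 0, 4], "delta_rot": [0, 0, 0], "fingers": 1},
  {"travel": [0, 0, 0], "delta_rot": [0, 0, 0], "fingers": 1},
  {"travel": [0, 0, 0], "delta_rot": [0, 0, 0], "fingers": 1},
  {"travel": [0, 0, 0], "delta_rot": [0, 0, 0], "fingers": 1},
])

```text
clock: 10.98
eef_pos: [477.4, -8.4, 38.5]
eef_rot: [3.141, -0.001, 0.185]
wrist_force: [0.6, -0.1, -0.8]
finger_gap: 13.9
```

```bash
python3 m.py w4.png
```

```text
11.025 [477.4  -8.4  38.4] [ 3.1415e+00 -5.0000e-04  1.8480e-01] 13.515600731142767 [-0.4 -0.3 -0.4]
mouth [(array([598.9,  15.5,  34.1]), 0.58)]
gauge_nose [(array([571.2,  14.1,  46.6]), 0.97)]
upper_platen [(array([597.7,  15.3,  37.5]), 0.62)]
blade(tool) 5692 c [57.79  0.57] [19.4 83.5] ang 89.84 z -12.83
 z=ax+by+c [ 1.00800e-01  1.50000e-03 -1.88336e+01] x range [16.2 99.4]
lower(world) 11044 c [569.17   8.92] [67.7 66.2] ang 11.13 z 33.94
upper(world) 1276 c [598.71  14.7 ] [ 4.7 59.9] ang 10.66 z 50.63
```

View pics/w4.png

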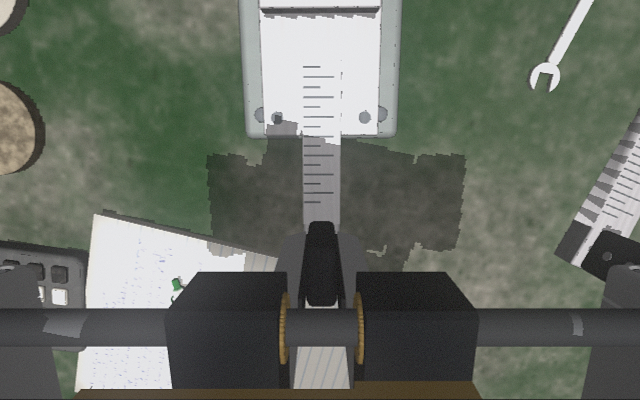

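The nose is at (321,67) over the open part of the lower platen, with the upper platen edge at row 10 and the gauge centred to within 0.5 mm. Next is the touchdown.

Call:
send_rows([
  {"travel": [0, -0.4, 4], "delta_rot": [0, 0, 0], "fingers": 1},
  {"travel": [0, 0, 3], "delta_rot": [0, 0, 0], "fingers": 1},
  {"travel": [0, 0, 1.5], "delta_rot": [0, 0, 0], "fingers": 1},
  {"travel": [0, 0, 0], "delta_rot": [0, 0, 0], "fingers": 1},
  {"travel": [0, 0, 0], "delta_rot": [0, 0, 0], "fingers": 1},
])

```text
clock: 11.85
eef_pos: [477.2, -8.0, 29.7]
eef_rot: [3.142, -0.0, 0.185]
wrist_force: [0.1, -0.2, -0.7]
finger_gap: 13.9
```

Call:
send_rows([
  {"travel": [0, 0, 0.5], "delta_rot": [0, 0, 0], "fingers": 1},
  {"travel": [0, 0, 0.5], "delta_rot": [0, 0, 0], "fingers": 1},
  {"travel": [0, 0, 0], "delta_rot": [0, 0, 0], "fingers": 1},
])

```text
clock: 12.22
eef_pos: [477.1, -8.0, 28.6]
eef_rot: [-3.142, 0.0, 0.185]
wrist_force: [-0.8, -0.6, -1.1]
finger_gap: 13.7
```

Call:
send_rows([
  {"travel": [0, 0, 0.4], "delta_rot": [0, 0, 0], "fingers": 1},
  {"travel": [0, 0, 0], "delta_rot": [0, 0, 0], "fingers": 1},
  {"travel": [0, 0, 0], "delta_rot": [0, 0, 0], "fingers": 1},
])

```text
clock: 12.6
eef_pos: [477.1, -8.0, 28.3]
eef_rot: [-3.142, 0.0, 0.185]
wrist_force: [-0.5, -1.1, -1.2]
finger_gap: 13.9
```

Call:
send_rows([
  {"travel": [0, 0, 0.3], "delta_rot": [0, 0, 0], "fingers": 1},
  {"travel": [0, 0, 0], "delta_rot": [0, 0, 0], "fingers": 1},
  {"travel": [0, 0, 0], "delta_rot": [0, 0, 0], "fingers": 1},
])

```text
clock: 12.98
eef_pos: [477.1, -8.0, 28.1]
eef_rot: [3.142, -0.0, 0.185]
wrist_force: [-3.3, -0.7, 5.6]
finger_gap: 13.7
```

Call:
send_rows([
  {"travel": [0, 0, 0.3], "delta_rot": [0, 0, 0], "fingers": 1},
  {"travel": [0, 0, 0], "delta_rot": [0, 0, 0], "fingers": 1},
  {"travel": [0, 0, 0], "delta_rot": [0, 0, 0], "fingers": 1},
])

```text
clock: 13.35
eef_pos: [477.1, -8.0, 28.0]
eef_rot: [3.142, -0.0, 0.185]
wrist_force: [-6.2, -0.6, 9.6]
finger_gap: 14.1
```

Call:
send_rows([
  {"travel": [0, 0, 0.3], "delta_rot": [0, 0, 0], "fingers": 1},
  {"travel": [0, 0, 0], "delta_rot": [0, 0, 0], "fingers": 1},
  {"travel": [0, 0, 0], "delta_rot": [0, 0, 0], "fingers": 1},
])

```text
clock: 13.72
eef_pos: [477.1, -8.0, 27.9]
eef_rot: [3.141, -0.0, 0.185]
wrist_force: [-8.6, -0.1, 12.0]
finger_gap: 14.2
```

Contact is at z ≈ 28.2. I'll ease off to a light press and slide in.

Call:
send_rows([
  {"travel": [0, 0, -0.5], "delta_rot": [0, 0, 0], "fingers": 1},
  {"travel": [2, 0, 0], "delta_rot": [0, 0, 0], "fingers": 1},
  {"travel": [4, 0, 0], "delta_rot": [0, 0, 0], "fingers": 1},
  {"travel": [5, 0, 0], "delta_rot": [0, 0, 0], "fingers": 1},
  {"travel": [4, 0, 0], "delta_rot": [0, 0, 0], "fingers": 1},
  {"travel": [0, 0, 0], "delta_rot": [0, 0, 0], "fingers": 1},
  {"travel": [0, 0, 0], "delta_rot": [0, 0, 0], "fingers": 1},
])

```text
clock: 14.6
eef_pos: [492.4, -5.2, 28.0]
eef_rot: [3.141, -0.001, 0.185]
wrist_force: [0.8, -0.1, 2.1]
finger_gap: 13.6
```

```bash
python3 m.py w5.png
```

```text
14.65 [492.4  -5.2  28. ] [ 3.1414e+00 -1.1000e-03  1.8480e-01] 13.711330937942888 [1.4 0.3 2.5]
mouth [(array([597.9,  14.8,  34.5]), 0.63)]
gauge_nose [(array([589.7,  12.4,  35.2]), 0.86)]
upper_platen [(array([598.3,  17.2,  40.7]), 0.84)]
blade(tool) 5810 c [58.01  0.53] [19.6 84. ] ang 89.46 z -12.95
 z=ax+by+c [ 9.72000e-02  4.30000e-03 -1.87811e+01] x range [16.2 99.8]
lower(world) 10333 c [568.8    8.86] [66.9 66.3] ang 10.89 z 33.95
upper(world) 5005 c [604.73  15.82] [16.5 60.4] ang 10.89 z 50.94
```

Call:
send_rows([
  {"travel": [4, 0, 0], "delta_rot": [0, 0, 0], "fingers": 1},
  {"travel": [5, -0.1, 0], "delta_rot": [0, 0, 0], "fingers": 1},
  {"travel": [5, 0, 0], "delta_rot": [0, 0, 0], "fingers": 1},
  {"travel": [5, -0.1, 0], "delta_rot": [0, 0, 0], "fingers": 1},
  {"travel": [5, 0, 0], "delta_rot": [0, 0, 0], "fingers": 1},
  {"travel": [4, -0.1, 0], "delta_rot": [0, 0, 0], "fingers": 1},
  {"travel": [3, 0, 0], "delta_rot": [0, 0, 0], "fingers": 1},
  {"travel": [2, 0, 0], "delta_rot": [0, 0, 0], "fingers": 1},
  {"travel": [0, 0, 0], "delta_rot": [0, 0, 0], "fingers": 1},
  {"travel": [0, 0, 0], "delta_rot": [0, 0, 0], "fingers": 1},
])

```text
clock: 16.1
eef_pos: [523.6, 1.0, 28.2]
eef_rot: [-3.142, 0.002, 0.185]
wrist_force: [-6.3, -1.0, 11.9]
finger_gap: 14.2
```

```bash
python3 m.py w6.png
```

```text
16.15 [523.6   1.   28.2] [-3.1415e+00  1.6000e-03  1.8480e-01] 13.659059123559961 [-6.5 -1.5 12.3]
mouth []
gauge_nose []
upper_platen []
blade(tool) 3813 c [45.02  0.46] [58.  18.9] ang 0.33 z -14.24
 z=ax+by+c [ 9.77000e-02  2.50000e-03 -1.87311e+01] x range [16.2 74. ]
lower(world) 4264 c [571.03 -13.1 ] [63.3 22.2] ang 10.97 z 33.93
upper(world) 8027 c [620.67  18.92] [48.3 60.3] ang 11.05 z 50.96
```

Call:
send_rows([
  {"travel": [0, 0, -0.5], "delta_rot": [0, 0, 0], "fingers": 1},
  {"travel": [0, 0, 0], "delta_rot": [0, 0, 0], "fingers": 1},
  {"travel": [0, 0, 0], "delta_rot": [0, 0, 0], "fingers": 1},
])

```text
clock: 16.73
eef_pos: [523.7, 1.0, 28.2]
eef_rot: [-3.141, 0.002, 0.185]
wrist_force: [-4.2, -1.5, 5.8]
finger_gap: 13.7
```

```bash
python3 m.py w7.png; python3 - <<'E'
from h import *
print(manip.read_state()['moment'])
a=cv2.imread('pics/w6.png')[:300,150:490]; s=shot('scene')['color'][180:260,300:400,::-1]
cv2.imwrite('pics/v.png',np.vstack([cv2.resize(a,(640,400)),cv2.resize(s,(640,200))]))
E
```

```text
16.775 [523.7   1.   28.2] [-3.1414e+00  1.5000e-03  1.8480e-01] 13.545730774620596 [-3.9 -1.8  6.4]
mouth [(array([597. ,  19.4,  38.7]), 0.23)]
gauge_nose []
upper_platen [(array([598. ,  18.3,  37.5]), 0.81)]
blade(tool) 3887 c [45.    0.45] [20. 58.] ang 89.81 z -14.19
 z=ax+by+c [ 9.82000e-02  2.90000e-03 -1.87193e+01] x range [16.2 74. ]
lower(world) 4217 c [571.28 -13.39] [63.2 21.7] ang 10.85 z 33.89
upper(world) 8012 c [620.54  18.89] [48.  60.2] ang 11.11 z 50.96
[-0.30409214  0.77740725 -0.06338502]
```

View pics/v.png

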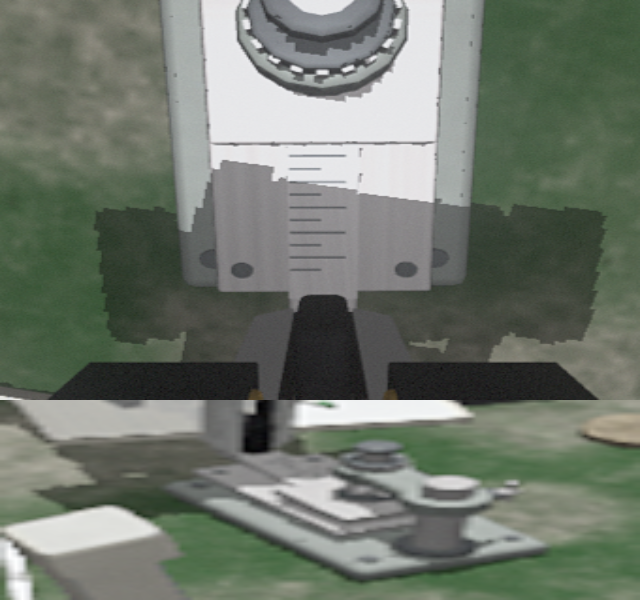

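The gauge is square and centred under the edge, inserted about 26 mm, with no lift. I'll lighten the down-press and continue to about 35 mm.

Call:
send_rows([
  {"travel": [2, 0, -0.2], "delta_rot": [0, 0, 0], "fingers": 1},
  {"travel": [3, -0.1, 0], "delta_rot": [0, 0, 0], "fingers": 1},
  {"travel": [2, 0, 0], "delta_rot": [0, 0, 0], "fingers": 1},
  {"travel": [0, 0, 0], "delta_rot": [0, 0, 0], "fingers": 1},
])

```text
clock: 17.52
eef_pos: [531.2, 2.6, 28.4]
eef_rot: [-3.142, 0.0, 0.185]
wrist_force: [0.3, -0.1, -1.7]
finger_gap: 13.6
```

Call:
send_rows([
  {"travel": [1, 0, 0], "delta_rot": [0, 0, 0], "fingers": 1},
  {"travel": [0, 0, 0], "delta_rot": [0, 0, 0], "fingers": 1},
])

```text
clock: 17.77
eef_pos: [532.1, 2.7, 28.5]
eef_rot: [-3.142, 0.0, 0.185]
wrist_force: [0.2, 0.2, -1.2]
finger_gap: 13.6
```

Call:
send_rows([
  {"travel": [1, 0, 0], "delta_rot": [0, 0, 0], "fingers": 1},
  {"travel": [0, 0, 0], "delta_rot": [0, 0, 0], "fingers": 1},
])

```text
clock: 18.02
eef_pos: [533.2, 2.9, 28.6]
eef_rot: [3.142, -0.0, 0.185]
wrist_force: [0.1, -0.1, -1.4]
finger_gap: 13.7
```

```bash
python3 m.py w8.png|grep -v '\['; python3 m.py w9.png
```

```text
18.325 [533.1   2.9  28.5] [-3.1416e+00  1.0000e-04  1.8480e-01] 13.970425281813528 [ 0.4  0.5 -0.5]
mouth []
gauge_nose []
upper_platen [(array([597.5,  15.4,  40.1]), 0.93)]
blade(tool) 3224 c [40.17  0.14] [19.5 48.3] ang 89.86 z -14.75
 z=ax+by+c [ 9.79000e-02 -6.00000e-04 -1.87242e+01] x range [16.2 64.1]
lower(world) 3980 c [570.88 -13.45] [62.  21.7] ang 10.91 z 33.93
upper(world) 8601 c [625.25  19.83] [57.5 60.3] ang 10.77 z 50.95
```

Call:
send_rows([
  {"travel": [0, 0, 0.3], "delta_rot": [0, 0, 0], "fingers": 1},
  {"travel": [0, 0, 0], "delta_rot": [0, 0, 0], "fingers": 1},
])

```text
clock: 18.77
eef_pos: [533.1, 2.9, 28.2]
eef_rot: [-3.142, -0.0, 0.185]
wrist_force: [-0.3, 0.2, -0.8]
finger_gap: 13.7
```

Call:
send_rows([
  {"travel": [0, 0, 0.2], "delta_rot": [0, 0, 0], "fingers": 1},
  {"travel": [0, 0, 0], "delta_rot": [0, 0, 0], "fingers": 1},
])

```text
clock: 19.02
eef_pos: [533.1, 2.9, 28.2]
eef_rot: [3.142, -0.0, 0.185]
wrist_force: [-1.8, -0.5, 3.3]
finger_gap: 13.9
```

Call:
send_rows([
  {"travel": [1, 0, 0], "delta_rot": [0, 0, 0], "fingers": 1},
  {"travel": [0, 0, 0], "delta_rot": [0, 0, 0], "fingers": 1},
])

```text
clock: 19.27
eef_pos: [534.1, 3.1, 28.2]
eef_rot: [3.142, 0.0, 0.185]
wrist_force: [-3.4, -0.5, 5.1]
finger_gap: 13.9
```

Call:
send_rows([
  {"travel": [1, 0, -0.1], "delta_rot": [0, 0, 0], "fingers": 1},
  {"travel": [0, 0, 0], "delta_rot": [0, 0, 0], "fingers": 1},
])

```text
clock: 19.52
eef_pos: [535.1, 3.2, 28.2]
eef_rot: [3.142, -0.0, 0.185]
wrist_force: [-2.9, -0.7, 4.8]
finger_gap: 14.1
```

Call:
send_rows([
  {"travel": [1, 0, 0], "delta_rot": [0, 0, 0], "fingers": 1},
  {"travel": [0, 0, 0], "delta_rot": [0, 0, 0], "fingers": 1},
])

```text
clock: 19.77
eef_pos: [536.1, 3.4, 28.2]
eef_rot: [3.142, -0.0, 0.185]
wrist_force: [-2.7, -1.0, 4.7]
finger_gap: 13.9
```

Call:
send_rows([
  {"travel": [1, 0, 0], "delta_rot": [0, 0, 0], "fingers": 1},
  {"travel": [0, 0, 0], "delta_rot": [0, 0, 0], "fingers": 1},
])

```text
clock: 20.02
eef_pos: [537.0, 3.6, 28.2]
eef_rot: [3.142, 0.0, 0.185]
wrist_force: [-2.8, 0.1, 4.7]
finger_gap: 13.9
```

Call:
send_rows([
  {"travel": [1, 0, 0], "delta_rot": [0, 0, 0], "fingers": 1},
  {"travel": [0, 0, 0], "delta_rot": [0, 0, 0], "fingers": 1},
])

```text
clock: 20.27
eef_pos: [538.0, 3.8, 28.2]
eef_rot: [3.142, 0.0, 0.185]
wrist_force: [-2.9, -1.7, 5.0]
finger_gap: 13.7
```

```bash
python3 m.py w10.png
```

```text
20.325 [538.    3.8  28.2] [-3.1416 -0.      0.1848] 13.852058416141633 [-3.1 -0.1  5.8]
mouth []
gauge_nose []
upper_platen [(array([597.1,  15.1,  39.1]), 0.72)]
blade(tool) 2703 c [37.33  0.47] [18.9 42.7] ang 89.68 z -14.98
 z=ax+by+c [ 9.82000e-02 -7.00000e-04 -1.87213e+01] x range [16.2 58.7]
lower(world) 3809 c [570.77 -13.16] [61.3 22.3] ang 11.27 z 33.92
upper(world) 8636 c [626.49  20.09] [60.  60.2] ang 10.88 z 50.98
```

Call:
send_rows([
  {"travel": [1, 0, 0], "delta_rot": [0, 0, 0], "fingers": 1},
  {"travel": [0, 0, 0], "delta_rot": [0, 0, 0], "fingers": 1},
])

```text
clock: 20.78
eef_pos: [538.8, 4.0, 28.2]
eef_rot: [-3.142, 0.0, 0.185]
wrist_force: [-3.8, -1.0, 6.3]
finger_gap: 13.8
```

Call:
send_rows([
  {"travel": [1, 0, 0], "delta_rot": [0, 0, 0], "fingers": 1},
  {"travel": [0, 0, 0], "delta_rot": [0, 0, 0], "fingers": 1},
])

```text
clock: 21.02
eef_pos: [539.5, 4.1, 28.2]
eef_rot: [-3.142, 0.001, 0.185]
wrist_force: [-7.3, -1.3, 8.1]
finger_gap: 13.6
```

Call:
send_rows([
  {"travel": [1, 0, 0], "delta_rot": [0, 0, 0], "fingers": 1},
  {"travel": [0, 0, 0], "delta_rot": [0, 0, 0], "fingers": 1},
])

```text
clock: 21.28
eef_pos: [540.1, 4.2, 28.2]
eef_rot: [-3.141, 0.002, 0.185]
wrist_force: [-10.8, -2.5, 10.3]
finger_gap: 13.7
```

```bash
python3 m.py w11.png|grep -v '\[)'; python3 -c "
from h import *
s=manip.read_state();print(s['wrist_force'],s['moment'])"
```

```text
21.325 [540.1   4.2  28.2] [-3.1414e+00  2.0000e-03  1.8480e-01] 13.771178116255884 [-10.1  -2.5  10.2]
mouth []
gauge_nose []
upper_platen [(array([597.6,  14.7,  41.1]), 0.87)]
blade(tool) 2677 c [36.31  0.59] [40.6 19.2] ang 0.3 z -15.13
 z=ax+by+c [ 9.67000e-02  4.40000e-03 -1.87156e+01] x range [16.1 56.6]
lower(world) 3654 c [570.46 -13.47] [62.  21.8] ang 10.89 z 33.92
upper(world) 8480 c [626.31  20.1 ] [60.  60.5] ang 11.12 z 50.99
[-11.18168216  -2.01028901  10.99970152] [-0.27308407  1.79267483 -0.01326446]
```

The drag rose sharply from about 538.5 on, with no visible lift. I'll increase the grip force, ease the down-press and nudge once more to confirm snug contact.

Call:
send_rows([
  {"travel": [0, 0, -0.4], "delta_rot": [0, 0, 0], "fingers": 1},
  {"travel": [0, 0, 0], "delta_rot": [0, 0, 0], "fingers": 1},
  {"travel": [0, 0, 0], "delta_rot": [0, 0, 0], "fingers": 1},
], grip_force=50)

```text
clock: 21.9
eef_pos: [540.2, 4.2, 28.2]
eef_rot: [-3.141, 0.002, 0.185]
wrist_force: [-8.1, -0.8, 4.8]
finger_gap: 13.8
```

Call:
send_rows([
  {"travel": [1, 0, 0], "delta_rot": [0, 0, 0], "fingers": 1},
  {"travel": [0, 0, 0], "delta_rot": [0, 0, 0], "fingers": 1},
  {"travel": [0, 0, 0], "delta_rot": [0, 0, 0], "fingers": 1},
])

```text
clock: 22.28
eef_pos: [541.1, 4.4, 28.2]
eef_rot: [-3.141, 0.002, 0.185]
wrist_force: [-8.0, -1.6, 4.9]
finger_gap: 14.0
```

```bash
python3 m.py w12.png|grep -v '\[)'; python3 -c "
from h import *
s=manip.read_state();print(s['wrist_force'],s['moment'])"
```

```text
22.325 [541.1   4.4  28.2] [-3.1413e+00  2.1000e-03  1.8480e-01] 13.733594838548479 [-8.8 -1.3  4.8]
mouth []
gauge_nose []
upper_platen [(array([595.1,  15.1,  38.4]), 0.63)]
blade(tool) 2682 c [36.11  0.41] [40.1 20. ] ang 0.1 z -15.14
 z=ax+by+c [  0.096   -0.     -18.6703] x range [16.2 56. ]
lower(world) 3580 c [570.73 -13.42] [61.4 21.6] ang 10.97 z 33.95
upper(world) 8429 c [626.44  20.03] [60.  60.3] ang 11.17 z 51.08
[-8.15931518 -1.9228351   5.80315863] [-0.37014189  1.40320682 -0.00655625]
```

Call:
send_rows([
  {"travel": [0, 0, 0], "delta_rot": [0, 0, 0], "fingers": 1},
  {"travel": [0, 0, 0], "delta_rot": [0, 0, 0], "fingers": 1},
  {"travel": [0, 0, 0], "delta_rot": [0, 0, 0], "fingers": 1},
  {"travel": [0, 0, 0], "delta_rot": [0, 0, 0], "fingers": 1},
])

```text
clock: 23.02
eef_pos: [541.1, 4.4, 28.2]
eef_rot: [-3.141, 0.002, 0.185]
wrist_force: [-8.0, -2.2, 5.0]
finger_gap: 13.6
```

```bash
python3 m.py w13.png; python3 -c "
from h import *
b=cv2.imread('pics/w13.png')[:300,150:490];cv2.imwrite('pics/v2.png',cv2.resize(b,(680,600)))"
```

```text
23.075 [541.1   4.4  28.2] [-3.1414e+00  2.0000e-03  1.8480e-01] 13.824523689134915 [-7.3 -3.6  4.7]
mouth []
gauge_nose []
upper_platen [(array([595.7,  14.3,  38.9]), 0.59)]
blade(tool) 2610 c [35.8   0.15] [19.5 39.6] ang 89.9 z -15.2
 z=ax+by+c [ 9.84000e-02  1.00000e-04 -1.87603e+01] x range [16.1 55.5]
lower(world) 3648 c [570.63 -13.56] [61.5 21.9] ang 11.45 z 33.92
upper(world) 8439 c [626.52  19.97] [60.2 60.5] ang 11.5 z 51.07
```

View pics/v2.png

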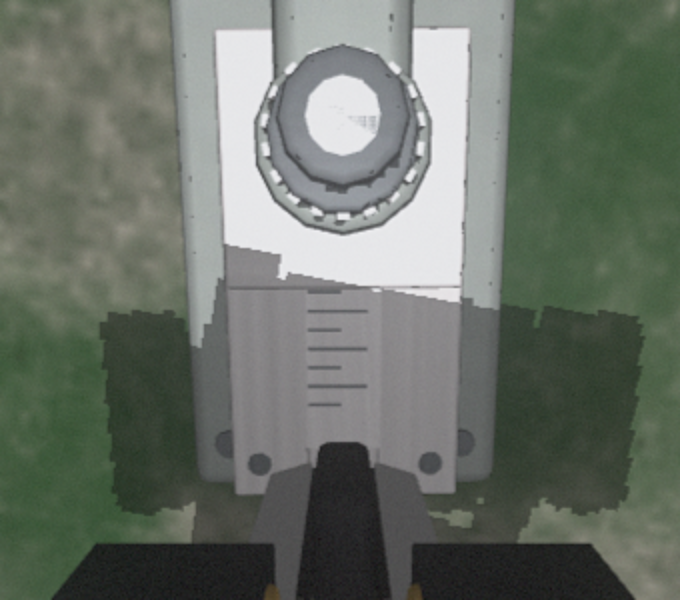

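The picture shows the gauge square and central under the front edge (edge at row 287, blade at columns 307–380, platen at 230–462). It is steady with constant drag, so I'm handing in.

```bash
python3 -c "
from cell import manip
print(manip.sign_off())"
```

```text
the job is handed in; nothing more can be done
None
```

The thin gauge is in the gap about 43–44 mm deep, flat, square and within about 0.5 mm of the middle. It is still gripped and held motionless. I handed the job in at about 23 s.

- **Gap:** it comes out at about 7 mm. The platen tops measured about 7.0 mm, and the gauge is about 7.3 mm thick at the edge.
- **Snugness:** drag rose from about 3 N to a steady 8 N after contact with the upper platen, with the down-press unchanged at about 5 N.
- **Lift:** the upper platen rose about 0.1 mm on the depth camera, well under the 2 mm limit.
- **Other items:** I did not touch the thick gauge, filter discs, weight or spanner, but I took no final picture to check them.

**Disagreements:**
- **Fingertip position:** the fingertips sit about 43 mm short of what the interface states. My first grasp closed on air above the grip without moving anything, and I allowed for the offset on the second.
- **Yaw readings:** single press readings near the end varied between 10.9° and 11.5°, so squareness is good to about half a degree.

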